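Clip the service tag onto the anchor eye

ROBOT

A 7-joint arm with a two-finger parallel gripper is mounted at the origin on a cart in front of the work surface, level with it; the furniture and walls round the work are solid. World frame = base frame: x ahead of the robot, y to its left, z up, the work surface at z = 0. Lengths are in m, angles in rad, forces in N, time in s.
With the tool pointing down it reaches from about 0.4 to 0.85 m from the base axis. Payload 10.4 kg.
Tool frame: the origin (TCP) lies midway between the tips of the shut fingers; the grasp point (between the pads) lies 19 mm behind it; z points along the fingers, y is the line along which they close (so a half turn about z gives the same grasp; the last joint's range is limited). The gripper opens to 85 mm and grips with 20 to 120 N. Pads are 22 mm wide; open, the fingers measure 114 mm over their backs; the gripper's body (76 mm by 85 mm) begins 54 mm behind the grasp point. The pads swing forward as they close: fully open they stand 13 mm farther back than shut.
Start: joints at [1.173, 0.332, -0.065, 1.46, 0.022, 1.35, -0.088], TCP at [0.229, -0.582, 0.231] pointing down, gripper open.
Joint ranges: [-2.6, 2.6], [-0.5, 2.12], [-1.47, 1.34], [0.16, 2.42], [-1.27, 4.41], [0.06, 2.06], [-2.6, 2.6]. Speed limits (rad/s): [2.22, 2.22, 2.79, 2.79, 3.14, 3.14, 3.14].

INTERFACE

Orientations are given as a unit quaternion [x, y, z, w].
In Python, from workcell import monitor, eyes, manip gives the robot as it stands.
- The arm moves only by the tool send_rows, never from a script. Its arguments are lists of equal length, an entry for each row: "offset": the shift along the tool's x, y, z in mm, a list of three; "roll": the turn about the tool's z in rad. In form: {"offset": [[tx, ty, tz], ...], "roll": [roll, ...]}. A call has exactly 5 rows; each row is the pose to reach, as a shift and turn from the pose commanded when the call began, along the tool's axes at that moment; what a row does not reach only later rows make up. A row lasts 1/12 s, in which the tool goes at most 41.7 mm and 7.16 degrees, less where a joint would pass 70% of its speed; a pose out of reach is approached as far as the arm can. A call with a gripper value outside its range is refused whole. "jaw" is the opening, from 0 (shut) to 1 (fully open), set as the call begins (left out, the last holds). The fingers move at their own pace and stop on an object; "newtons" is the grip in N (left out, the last holds). Time passes only in rows, so rows that repeat a pose let the fingers close, or fill a call up. It gives the time, the measured TCP pose, the force and the opening at its end, in the units of the state.
- monitor.get_obs(): the state, without advancing time (a new reading comes with each control period).
- eyes.camera(name): name is "side" or "top"; returns (picture, depth): 400x640x3 uint8, blue, green, red; 400x640 float32, m along the optical axis (not along the pixel's ray), 0 where there is no reading.
- eyes.camera_params(name): a dict with "fovy" (degrees; the focal length in pixels is half the picture's height over the tangent of half this angle, whatever the lens; pixels are square), "cx", "cy" (the principal point, pixels), "R" (3x3) and "t" (3): a world point X has camera coordinates R X + t. Camera axes: x right, y down, z forward; pixel columns grow to the right and rows downward; lengths in m; the calibration is good to about 2 mm. A picture is of the moment at which its call begins. camera_params takes no time and is no camera call.
- manip.hand_in(): hands the job in, once; it reports no verdict.
The state is a dict: "clock": time; "joint_pos": joint angles; "joint_velocities": joint speeds; "tau": joint torques, N m; "position": TCP position; "ee_rot": TCP orientation; "ft_force": force on the tool from outside, world axes, zero at the start; "torque": the same for the moment, N m; "grip_width": opening from 0.0 (shut) to 1.0 (fully open).
Only numpy, scipy, OpenCV 4.12 (cv2) and the standard library are available. Lean on these libraries where they do the work, as an engineer would, in place of code of your own. Each camera call takes 0.05 s, during which the arm holds its last target. There are 200 camera calls.

TASK

Pick up the red service tag by its block, push the sprung gate of its snap hook against the nearer upright leg of the steel anchor eye so the leg goes in, and shift the tag sideways until the leg sits behind the hook's nose and the gate has snapped shut. Then prove it with a steady straight pull back of 10 to 16 N, no harder, lay it down on the eye's plate with the hook still clipped, and let go. The eye is clamped in slots, not quite where its plate says, so go by feel: never push it harder than 25 N, and leave the timer, the dish and the cup alone.

Things in the scene. Friction and masses are not known exactly. Their poses are not given: they have to be found in the camera images.
- tag_grip (a point): centre of the red plastic block of the loose service tag (90 g with its steel snap hook); grip it here. Block 50 long (tag x, from -23 to +27 of this point), 26 wide (tag y, grip across this), 20 mm high. Tag axes: x from the block towards the gate, y left, z up; it starts lying flat on the bench
- tag: the whole tag, same axes. Origin under the hook's spine, at the underside: tag_grip is 32 mm behind it (-x) and 10 mm above. Hook: flat ring of 8 mm round steel bar, mid-height 6 mm. Bar centres from the origin, mm: spine along y at x 0, front side at x 34, right end y -35, left end y 26. In the front side the gate fills y -24 to 9, the fixed nose y 10.5 to 26
- hook_seat (a point): seat behind the nose, 17 mm ahead (+x) and 16 mm left (+y) of the tag's origin. A leg pushed at the gate at tag y -7 to +6 swings it in and passes; its centre stops at x 8 against the spine, still holding the gate open. Shifted to y 12 or more it frees the gate; it stops at y 18 against the left end, and when pulled at x 26 against the nose
- gate (a joint): the brass gate, 6 mm thick, hinged at its right end (tag x 34, y -24 mm) and 33 mm long; 0 = shut against its stop, grows as it swings inward, up to 1.25 rad. Its spring needs about 1 to 5 N at the leg; it shuts by itself
- eye: fixed anchor eye: grey plate 190 (x) by 110 (y) by 5 mm, centre 8 mm to -x of the origin; on it, in slots, a clamped 3 mm steel foot with an upside-down U of 8 mm round bar, top 92 mm above the bench. Origin on the bench under the middle of the slots: the near leg's axis (leg nearer the robot) is within 10 mm in x and 4 mm in y of it, hidden, differs each time: feel for it
- timer: loose lab timer, 66x64x19 mm, origin under its centre; leave alone
- dish: loose petri dish, 60 mm across, 14 high, origin under its centre; leave alone
- cup: loose sample cup with blue lid, 58 mm across, 70 high, origin under its centre; leave alone
- eye_mid (a point): the same slot middle, 50 mm above the bench: nominal near leg. x points level from near leg to far leg, 56 mm on; z up. The tag goes on along +x. The legs are vertical, clear from 12 to 72 mm above the bench; the foot reaches 11 mm beyond them, so the tag lies at rest tilted by a few degrees
Things that resemble listed ones, but are neither listed nor needed, are in the scene too. What is shaped like the tag but black or orange is not meant.

How it is judged:
By the outcome, as a careful person would: the job done as asked, in the order asked, and still so for the second after the job is handed in, with the robot touching nothing.
It also fails if it takes over 64 s, if anything falls off the work surface, if the arm or the gripper's body presses on something with over 40 N, if the wrist force passes 120 N, or if a joint passes its speed limit or range.

## Working session

There is one attempt and no reset: what is moved stays moved. The work goes in short steps, Python scripts to look and compute and a tool call to move; the robot and the scene stay as the last step left them, time stands still between calls to the robot, and variables do not carry over. Pictures are saved under pics/ and viewed, on a budget of 10 in all, crops included, one or two more only if the job needs it, and the job is handed in when it is done.

Besides the shell and the picture viewer there is one more tool, called after ">>>" as a command line: name --pt "numbers of a row" for each row, then --argument value for the rest. send_rows: Moves the arm, as the interface text tells. Its arguments: {"type":"object","properties":{"offset":{"type":"array"},"roll":{"type":"array"},"jaw":{"type":"number"},"newtons":{"type":"number"}},"required":["offset","roll"]}

```bash
ls; mkdir -p pics; cat > h.py <<'E'
import numpy as np, cv2
from workcell import monitor, eyes, manip
def shot(n,f):
    p,d=eyes.camera(n); cv2.imwrite(f'pics/{f}.png',p); np.save(f'pics/{f}.npy',d); return p,d
def ray(n,u,v):
    c=eyes.camera_params(n); f=200/np.tan(np.radians(c['fovy'])/2); R=np.array(c['R']);t=np.array(c['t'])
    return -R.T@t, R.T@np.array([(u-c['cx'])/f,(v-c['cy'])/f,1.])
def atz(n,u,v,z):
    o,d=ray(n,u,v); return o+d*(z-o[2])/d[2]
def proj(n,X):
    c=eyes.camera_params(n); f=200/np.tan(np.radians(c['fovy'])/2); q=np.array(c['R'])@X+np.array(c['t'])
    return q[:2]/q[2]*f+[c['cx'],c['cy']]
E
python3 - <<'E'
from h import *
for n in('top','side'):
    shot(n,n+'0'); print(n,eyes.camera_params(n))
print(monitor.get_obs())
E
```

```text
pics
top {'fovy': 47.18609314132702, 'cx': 316.29386695597316, 'cy': 194.65083592151154, 'R': array([[-0.01678601, -0.99980874, -0.01003512],
       [-0.99642954,  0.01755816, -0.08258259],
       [ 0.08274299,  0.00861306, -0.9965337 ]]), 't': array([0.00391696, 0.53274308, 1.4030536 ])}
side {'fovy': 55.20626291903266, 'cx': 312.02707408587105, 'cy': 192.73843043860504, 'R': array([[-9.57238189e-01, -2.89300190e-01, -6.69995856e-04],
       [-1.72637632e-01,  5.73079728e-01, -8.01109152e-01],
       [ 2.32144991e-01, -7.66736608e-01, -5.98517901e-01]]), 't': array([0.48273237, 0.13697394, 1.1344555 ])}
{'clock': 0.1, 'joint_pos': array([ 1.17337796,  0.33280221, -0.06469758,  1.46088543,  0.02159225,
        1.34992817, -0.08852558]), 'joint_velocities': array([ 0.00076628, -0.00211124, -0.0005115 , -0.00211539,  0.00113379,
        0.00017147,  0.00113228]), 'tau': array([ 9.93738468e-04, -6.26745415e+01,  4.87029820e-02, -3.92429137e+01,
        1.62475999e-02,  6.96595263e-03, -1.38048690e-04]), 'position': array([ 0.22868001, -0.58127636,  0.23058612]), 'ee_rot': array([ 9.82490930e-01,  1.86309234e-01, -1.51023705e-04, -6.46622690e-04]), 'ft_force': array([-0.27751978,  0.46922171,  0.10101727]), 'torque': array([0.07203024, 0.03340551, 0.01337629]), 'grip_width': 0.9970382308448997}
```

View pics/top0.png

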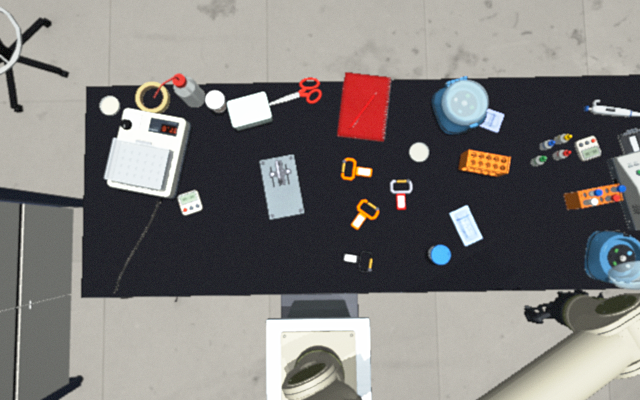

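View pics/side0.png

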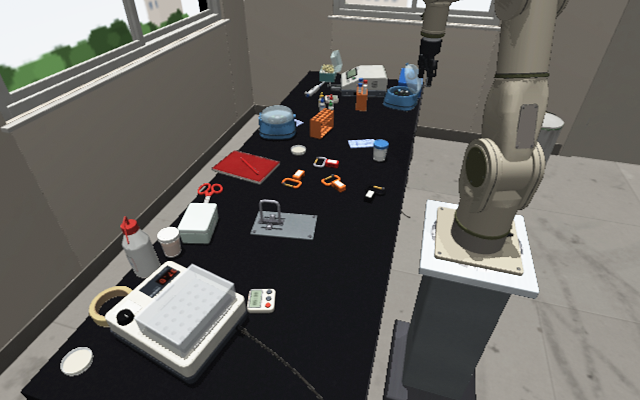

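The top view shows the red tag near (401,193), with the hook towards +x and the block near (402,201). The eye plate is near (281,187). Next I'll enlarge these.

```bash
python3 - <<'E'
from h import *
p=cv2.imread('pics/top0.png'); s=cv2.imread('pics/side0.png')
def c(im,u,v,w,h,k): return cv2.resize(im[v:v+h,u:u+w],None,fx=k,fy=k,interpolation=cv2.INTER_CUBIC)
a=c(p,255,145,60,80,7); b=c(p,375,165,50,80,7)
cv2.imwrite('pics/c1.png',np.hstack([a,b]))
E
```

```text
(no output)
```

View pics/c1.png

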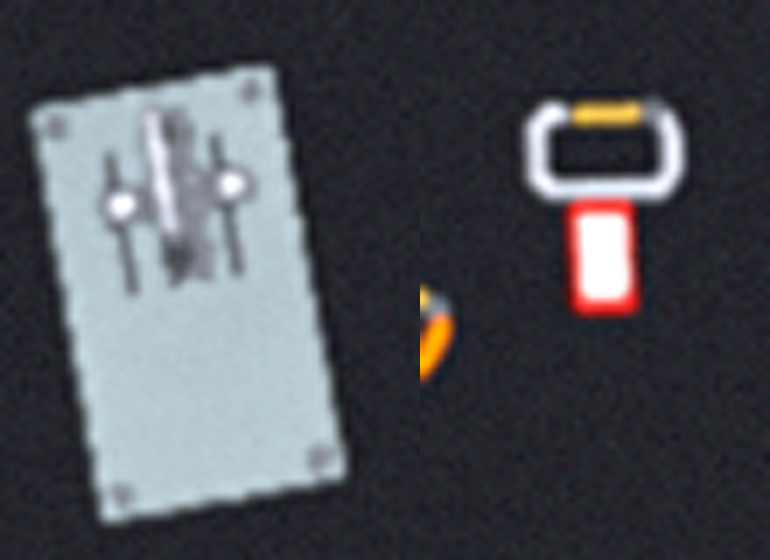

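The crop shows the eye plate's corners at (28,108), (275,65), (347,480) and (103,522). It also shows the tag: block from (568,200) to (638,313), spine at row 190, gate at row 112.

```bash
python3 - <<'E'
from h import *
o=.5/7-.5
P=[atz('top',x/7+255+o,y/7+145+o,.005) for x,y in[(28,108),(275,65),(347,480),(103,522)]]
P=np.array(P); print(P.round(4)); 
print('len',[np.linalg.norm(P[i]-P[(i+1)%4]).round(4) for i in range(4)])
d=(P[0]+P[1]-P[2]-P[3])[:2]; e=(P[0]+P[3]-P[1]-P[2])[:2]; yaw=np.arctan2(d[1],d[0]);print('yaw',yaw,np.arctan2(-e[0],e[1]))
c=P.mean(0); print('c',c); x=np.array([np.cos(yaw),np.sin(yaw)]); print('origin',c[:2]+.008*x)
T=lambda x,y,z:atz('top',(x-420)/7+375+o,y/7+165+o,z)
pts={k:T(*v)[:2].round(4) for k,v in dict(spL=(538,190,.006),spR=(672,190,.006),frL=(545,112,.006),frR=(660,112,.006),bTL=(567,200,.02),bTR=(632,200,.02),bBL=(575,313,.02),bBR=(639,310,.02)).items()}; print(pts)
# side-view: plate test by depth / red mask
p=cv2.imread('pics/side0.png')
for q in[P[0],P[1],P[2],P[3],c]: print('side',proj('side',q).round(1))
E
```

```text
[[0.6477 0.1762 0.005 ]
 [0.6653 0.0639 0.005 ]
 [0.4766 0.034  0.005 ]
 [0.4596 0.1437 0.005 ]]
len [np.float64(0.1136), np.float64(0.1911), np.float64(0.111), np.float64(0.1909)]
yaw 0.16406414534868097 0.15453406102113518
c [0.56230233 0.10447167 0.005     ]
origin [0.57019491 0.1057783 ]
{'spL': array([ 0.5392, -0.2414]), 'spR': array([ 0.5381, -0.3015]), 'frL': array([ 0.5743, -0.2457]), 'frR': array([ 0.5734, -0.2973]), 'bTL': array([ 0.5333, -0.252 ]), 'bTR': array([ 0.5328, -0.2808]), 'bBL': array([ 0.4829, -0.254 ]), 'bBR': array([ 0.4838, -0.2823])}
side [249.2 233.5]
side [258.6 209.7]
side [317.3 214.8]
side [312.4 238.9]
side [284.3 223.7]
```

```bash
cat >> h.py <<'E'
from scipy.spatial.transform import Rotation as Ro
def goal(x,y,z,yaw):
    s=monitor.get_obs(); R=Ro.from_quat(s['ee_rot']).as_matrix()
    y0=np.arctan2(R[1,0],R[0,0])
    print('pos',s['position'].round(4),'yaw',y0.round(4),'F',s['ft_force'].round(2),'off mm',(1000*R.T@(np.array([x,y,z])-s['position'])).round(1),'roll',round(y0-yaw,4),'jaw',s['grip_width'],'t',s['clock'])
def cloud(n,d):
    c=eyes.camera_params(n); f=200/np.tan(np.radians(c['fovy'])/2)
    v,u=np.mgrid[:400,:640]; q=np.stack([(u-c['cx'])/f*d,(v-c['cy'])/f*d,d],-1)
    return (q-np.array(c['t']))@np.array(c['R'])
E
python3 - <<'E'
from h import *
goal(.506,-.267,.12,.02)
yaw=.16;o=np.array([.5702,.1058]);X=np.array([np.cos(yaw),np.sin(yaw)]);Y=np.array([-X[1],X[0]])
for n in('top','side'):
    W=cloud(n,np.load(f'pics/{n}0.npy')); rel=(W[...,:2]-o); ex=rel@X*1e3; ey=rel@Y*1e3; z=W[...,2]*1e3
    m=(abs(ey)<25)&(ex>-40)&(ex<100)&(z>15)&(z<110)
    A=np.stack([ex[m],ey[m],z[m]],1); A=A[np.argsort(A[:,0])]; print(n,len(A)); print(A.round(0).astype(int).tolist()[:150])
E
```

```text
pos [ 0.2287 -0.5813  0.2306] yaw 0.3748 F [-0.28  0.47  0.1 ] off mm [ 373.1 -190.8  110.8] roll 0.3548 jaw 0.9970382308448997 t 0.1
top 65
[[5, -7, 34], [5, -3, 66], [5, -4, 36], [5, -6, 59], [6, -2, 82], [6, 0, 31], [6, -4, 77], [8, -6, 63], [8, -7, 34], [8, -6, 86], [8, -3, 89], [10, -6, 92], [11, -3, 90], [11, -1, 91], [14, -6, 85], [14, -4, 87], [15, -1, 90], [17, -7, 89], [17, -4, 91], [18, -1, 88], [19, -11, 17], [20, -5, 89], [20, -2, 93], [22, -6, 93], [24, 0, 92], [24, -2, 88], [25, -6, 93], [27, -3, 89], [27, 0, 90], [29, -4, 95], [29, -6, 88], [29, -1, 95], [32, -7, 92], [33, -4, 88], [33, -1, 91], [34, -5, 95], [36, -2, 90], [38, -5, 94], [38, -2, 93], [40, -6, 95], [42, -3, 90], [42, 0, 92], [44, -6, 94], [44, -3, 94], [44, -1, 95], [48, -4, 90], [48, -1, 90], [48, -6, 83], [51, -7, 87], [51, -4, 90], [51, -1, 91], [54, -5, 89], [54, -2, 91], [56, -5, 93], [57, -2, 89], [60, -6, 90], [60, -3, 89], [62, -5, 18], [62, -4, 39], [62, 1, 83], [62, -6, 53], [63, -7, 29], [63, -6, 86], [64, -3, 84], [64, -7, 60]]
side 138
[[2, 1, 68], [2, 0, 63], [3, -4, 71], [3, -3, 68], [3,
[... 1040 characters left out ...]
 0, 92], [53, 0, 88], [56, 1, 88], [57, -4, 89], [57, -2, 82], [58, 1, 61], [58, 1, 58], [58, -2, 23], [58, -2, 62], [58, -1, 20], [59, 1, 85], [59, 3, 78], [59, 0, 87], [59, -2, 15], [59, 2, 42], [59, -2, 51], [59, 3, 35], [59, -3, 89], [59, 3, 71], [59, -2, 47], [60, -2, 43], [60, -2, 78], [60, 0, 72], [60, -2, 35], [60, 2, 62], [61, 1, 25], [61, 3, 54], [61, -1, 28], [61, 3, 51], [61, 1, 17], [61, -2, 63], [61, -1, 20], [61, 4, 44], [62, 1, 88], [62, -1, 56], [62, 2, 81], [62, 4, 36], [62, 0, 83], [62, 0, 44], [62, 2, 38], [63, 2, 73], [63, 5, 64], [63, 0, 75], [63, 1, 69], [63, 2, 66], [63, 2, 30], [64, 1, 25], [64, 1, 21], [64, 4, 51], [64, 2, 54], [64, 1, 57], [65, 0, 16], [66, 0, 44]]
```

>>> send_rows --pt "75 -38 0" --pt "110 -56 0" --pt "147 -75 0" --pt "184 -94 0" --pt "221 -113 0" --roll '[0.1, 0.2, 0.3, 0.355, 0.355]' --jaw 0.6 --newtons 40

```text
clock: 0.52
position: [0.3676, -0.4237, 0.2311]
ee_rot: [1.0, 0.008, -0.0, -0.0]
ft_force: [1.2, -0.3, -1.2]
grip_width: 0.598
```

```bash
python3 -c "
from h import *
goal(.506,-.267,.10,.02)"
```

```text
pos [ 0.3676 -0.4237  0.2311] yaw 0.0157 F [ 1.2  -0.33 -1.18] off mm [ 140.9 -154.5  131.1] roll -0.0043 jaw 0.5980121309582169 t 0.5167
```

>>> send_rows --pt "28 -31 0" --pt "56 -62 0" --pt "84 -93 20" --pt "112 -124 50" --pt "140 -153 80" --roll '[0, 0, 0, 0, 0]'

```text
clock: 0.93
position: [0.4924, -0.2817, 0.1647]
ee_rot: [1.0, 0.01, 0.001, 0.0]
ft_force: [1.2, -0.5, 0.6]
grip_width: 0.601
```

>>> send_rows --pt "0 0 20" --pt "0 0 20" --pt "0 0 20" --pt "0 0 20" --pt "0 0 20" --roll '[0, 0, 0, 0, 0]'

```text
clock: 1.35
position: [0.4911, -0.2852, 0.1466]
ee_rot: [1.0, 0.009, 0.001, 0.001]
ft_force: [-0.6, 0.3, 0.7]
grip_width: 0.604
```

```bash
python3 - <<'E'
from h import *
goal(.506,-.267,.004,.02)
p,_=shot('top','t1'); s,_=shot('side','s1')
a=cv2.resize(p[160:240,365:440],None,fx=5,fy=5,interpolation=2)
u,v=proj('side',np.array([.52,-.267,.02])).astype(int); print(u,v)
b=cv2.resize(s[v-40:v+40,u-40:u+40],None,fx=5,fy=5,interpolation=2)
cv2.imwrite('pics/c2.png',np.hstack([a,b]))
E
```

```text
pos [ 0.4911 -0.2852  0.1466] yaw 0.0175 F [-0.59  0.31  0.66] off mm [ 14.9 -18.1 142.6] roll -0.0025 jaw 0.6038359264852429 t 1.35
328 160
```

View pics/c2.png

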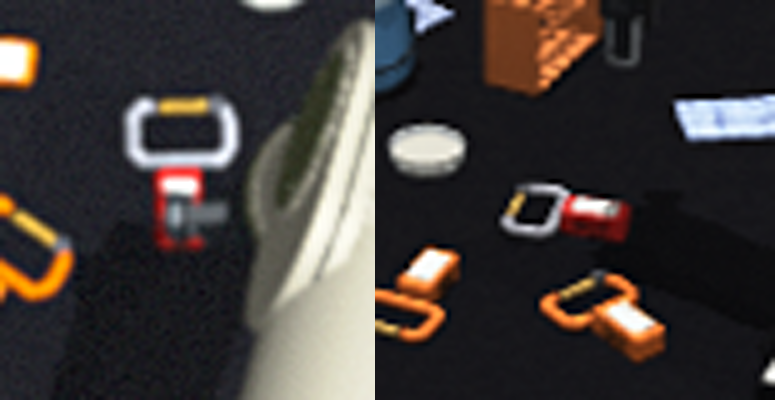

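The crop shows the tag undisturbed: label centre near side pixel (333,161.6), spine near (323.6,162.6). One finger of the open gripper is above the block.

```bash
python3 - <<'E'
from h import *
print(atz('side',333,161.5,.02),atz('side',323.8,162,.006))
E
```

```text
[ 0.50187769 -0.26543067  0.02      ] [ 0.53983578 -0.27356108  0.006     ]
```

>>> send_rows --pt "5 -6 15" --pt "10 -12 40" --pt "15 -18 70" --pt "15 -18 90" --pt "15 -18 100" --roll '[0, 0, 0, 0, 0]'

```text
clock: 1.87
position: [0.5047, -0.2648, 0.0429]
ee_rot: [1.0, 0.01, -0.001, -0.001]
ft_force: [-1.0, 0.5, -0.1]
grip_width: 0.598
```

>>> send_rows --pt "0 0 0" --pt "0 0 0" --pt "0 0 0" --pt "0 0 0" --pt "0 0 0" --roll '[0, 0, 0, 0, 0]'

```text
clock: 2.28
position: [0.5064, -0.2658, 0.0463]
ee_rot: [1.0, 0.01, 0.001, 0.001]
ft_force: [1.6, 0.5, -0.5]
grip_width: 0.599
```

```bash
python3 - <<'E'
from h import *
goal(.506,-.267,.004,.02)
E
```

```text
pos [ 0.5064 -0.2658  0.0463] yaw 0.0194 F [ 1.57  0.52 -0.52] off mm [-0.5  1.1 42.3] roll -0.0006 jaw 0.59916722529611 t 2.2833
```

>>> send_rows --pt "0 1 15" --pt "0 1 28" --pt "0 1 37" --pt "0 1 41" --pt "0 1 41" --roll '[0, 0, 0, 0, 0]'

```text
clock: 2.7
position: [0.5051, -0.2658, 0.0028]
ee_rot: [1.0, 0.01, -0.001, -0.0]
ft_force: [-0.0, -0.0, -0.5]
grip_width: 0.598
```

>>> send_rows --pt "0 0 0" --pt "0 0 0" --pt "0 0 0" --pt "0 0 0" --pt "0 0 0" --roll '[0, 0, 0, 0, 0]' --jaw 0.1 --newtons 60

```text
clock: 3.12
position: [0.5064, -0.2665, 0.0048]
ee_rot: [1.0, 0.01, 0.001, 0.0]
ft_force: [-1.5, 0.4, 5.8]
grip_width: 0.287
```

>>> send_rows --pt "0 0 0" --pt "0 0 0" --pt "0 0 0" --pt "0 0 0" --pt "0 0 0" --roll '[0, 0, 0, 0, 0]'

```text
clock: 3.53
position: [0.5064, -0.2665, 0.0048]
ee_rot: [1.0, 0.01, 0.001, 0.0]
ft_force: [-0.6, 0.9, 5.7]
grip_width: 0.288
```

>>> send_rows --pt "0 0 -15" --pt "0 0 -40" --pt "0 0 -75" --pt "-2 -20 -105" --pt "-3 -50 -115" --roll '[0, 0, 0, 0, 0]'

```text
clock: 3.95
position: [0.5031, -0.2193, 0.1234]
ee_rot: [1.0, 0.008, 0.003, 0.002]
ft_force: [1.1, 0.7, -0.2]
grip_width: 0.288
```

>>> send_rows --pt "-1 -30 0" --pt "-2 -65 0" --pt "-3 -102 0" --pt "-5 -140 0" --pt "-6 -178 0" --roll '[-0.03, -0.06, -0.09, -0.12, -0.14]'

```text
clock: 4.37
position: [0.4916, -0.0369, 0.119]
ee_rot: [0.997, 0.08, -0.0, 0.0]
ft_force: [1.0, 1.0, -0.6]
grip_width: 0.286
```

```bash
python3 -c "
from h import *
goal(.4856,.0903,.10,.16)"
```

```text
pos [ 0.4916 -0.0369  0.119 ] yaw 0.161 F [ 0.99  1.05 -0.62] off mm [  14.5 -126.6   18.9] roll 0.001 jaw 0.2861769665821554 t 4.3667
```

>>> send_rows --pt "3 -25 0" --pt "7 -60 0" --pt "11 -95 0" --pt "14 -118 0" --pt "14 -126 0" --roll '[0, 0, 0, 0, 0]'

```text
clock: 4.78
position: [0.4854, 0.0926, 0.1192]
ee_rot: [0.997, 0.082, 0.0, -0.001]
ft_force: [1.1, 0.2, -1.4]
grip_width: 0.287
```

>>> send_rows --pt "0 0 15" --pt "0 0 35" --pt "0 0 55" --pt "0 0 66" --pt "0 0 66" --roll '[0, 0, 0, 0, 0]'

```text
clock: 5.2
position: [0.4844, 0.0873, 0.0507]
ee_rot: [0.997, 0.08, -0.002, 0.0]
ft_force: [-0.4, -0.2, -1.1]
grip_width: 0.287
```

>>> send_rows --pt "0 0 0" --pt "0 0 0" --pt "0 0 0" --pt "0 0 0" --pt "0 0 0" --roll '[0, 0, 0, 0, 0]'

```text
clock: 5.62
position: [0.4865, 0.0882, 0.0537]
ee_rot: [0.997, 0.08, 0.001, 0.0]
ft_force: [-0.3, 0.7, -0.6]
grip_width: 0.286
```

```bash
python3 - <<'E'
from h import *
goal(.4856,.0903,.049,.16)
p,_=shot('top','t2'); s,_=shot('side','s2')
a=cv2.resize(p[150:215,250:310],None,fx=6,fy=6,interpolation=2)
u,v=proj('side',np.array([.56,.1,.05])).astype(int)
b=cv2.resize(s[v-32:v+33,u-35:u+35],None,fx=6,fy=6,interpolation=2); print(u-35,v-32)
cv2.imwrite('pics/c3.png',np.hstack([a,b]))
E
```

```text
pos [0.4865 0.0882 0.0537] yaw 0.1597 F [-0.33  0.71 -0.61] off mm [-0.6 -2.3  4.7] roll -0.0003 jaw 0.28629675876076144 t 5.6167
249 179
```

View pics/c3.png

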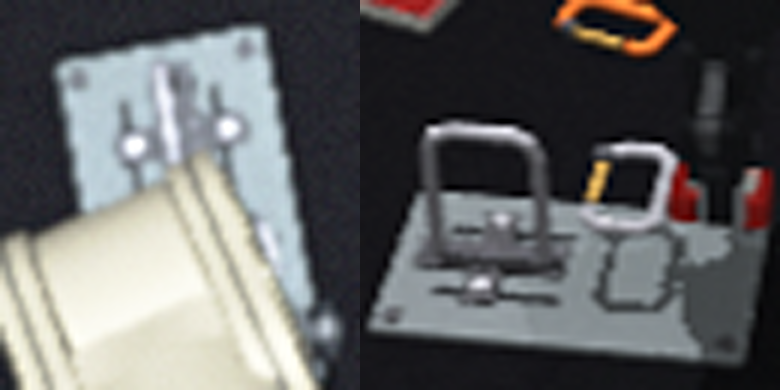

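The side crop shows the tag level and in front of the near leg (leg at about (543,150–260)), with the gate facing it and no contact yet. I'll approach now.

>>> send_rows --pt "3 -2 0" --pt "6 -2 0" --pt "8 -2 0" --pt "10 -2 0" --pt "11 -2 0" --roll '[0, 0, 0, 0, 0]'

```text
clock: 6.13
position: [0.4969, 0.092, 0.0529]
ee_rot: [0.997, 0.08, 0.0, -0.0]
ft_force: [-0.4, -0.0, -0.9]
grip_width: 0.283
```

>>> send_rows --pt "1 0 0" --pt "2 0 0" --pt "3 0 0" --pt "4 0 0" --pt "4 0 0" --roll '[0, 0, 0, 0, 0]'

```text
clock: 6.55
position: [0.5007, 0.0925, 0.053]
ee_rot: [0.997, 0.08, 0.0, 0.0]
ft_force: [-0.5, -0.4, -1.7]
grip_width: 0.286
```

>>> send_rows --pt "1 0 0" --pt "2 0 0" --pt "3 0 0" --pt "4 0 0" --pt "4 0 0" --roll '[0, 0, 0, 0, 0]'

```text
clock: 6.97
position: [0.5048, 0.0932, 0.053]
ee_rot: [0.997, 0.08, 0.0, 0.0]
ft_force: [-0.9, 0.4, -1.1]
grip_width: 0.283
```

>>> send_rows --pt "1 0 0" --pt "2 0 0" --pt "3 0 0" --pt "4 0 0" --pt "4 0 0" --roll '[0, 0, 0, 0, 0]'

```text
clock: 7.38
position: [0.5084, 0.0937, 0.0529]
ee_rot: [0.997, 0.08, -0.0, 0.0]
ft_force: [-1.1, -0.1, -1.2]
grip_width: 0.29
```

>>> send_rows --pt "1 0 0" --pt "2 0 0" --pt "3 0 0" --pt "3 0 0" --pt "3 0 0" --roll '[0, 0, 0, 0, 0]'

```text
clock: 7.8
position: [0.5114, 0.0942, 0.0529]
ee_rot: [0.997, 0.08, -0.0, 0.0]
ft_force: [-0.9, -0.0, 0.1]
grip_width: 0.288
```

>>> send_rows --pt "1 0 0" --pt "2 0 0" --pt "3 0 0" --pt "3 0 0" --pt "3 0 0" --roll '[0, 0, 0, 0, 0]'

```text
clock: 8.22
position: [0.5143, 0.0949, 0.0529]
ee_rot: [0.997, 0.08, -0.0, -0.0]
ft_force: [-1.9, 0.1, -0.5]
grip_width: 0.291
```

>>> send_rows --pt "1 0 0" --pt "2 0 0" --pt "3 0 0" --pt "3 0 0" --pt "3 0 0" --roll '[0, 0, 0, 0, 0]'

```text
clock: 8.63
position: [0.5173, 0.0952, 0.0529]
ee_rot: [0.997, 0.08, -0.0, 0.0]
ft_force: [-2.3, -0.5, -1.0]
grip_width: 0.288
```

>>> send_rows --pt "1 0 0" --pt "2 0 0" --pt "3 0 0" --pt "4 0 0" --pt "4 0 0" --roll '[0, 0, 0, 0, 0]'

```text
clock: 9.05
position: [0.5215, 0.0958, 0.053]
ee_rot: [0.997, 0.08, 0.0, 0.0]
ft_force: [-2.2, -2.3, -0.7]
grip_width: 0.285
```

>>> send_rows --pt "1 0 0" --pt "2 0 0" --pt "3 0 0" --pt "4 0 0" --pt "4 0 0" --roll '[0, 0, 0, 0, 0]'

```text
clock: 9.47
position: [0.5255, 0.0964, 0.053]
ee_rot: [0.997, 0.08, 0.0, 0.0]
ft_force: [-1.0, -1.5, -0.0]
grip_width: 0.286
```

>>> send_rows --pt "1 0 0" --pt "2 0 0" --pt "3 0 0" --pt "3 0 0" --pt "3 0 0" --roll '[0, 0, 0, 0, 0]'

```text
clock: 9.88
position: [0.5284, 0.0968, 0.053]
ee_rot: [0.997, 0.08, 0.0, 0.0]
ft_force: [-1.3, -1.6, -1.0]
grip_width: 0.288
```

>>> send_rows --pt "0 1 0" --pt "0 2 0" --pt "0 3 0" --pt "0 4 0" --pt "0 5 0" --roll '[0, 0, 0, 0, 0]'

```text
clock: 10.3
position: [0.5292, 0.0919, 0.053]
ee_rot: [0.997, 0.08, 0.0, 0.0]
ft_force: [-1.1, -0.5, -0.9]
grip_width: 0.29
```

>>> send_rows --pt "0 1 0" --pt "0 2 0" --pt "0 3 0" --pt "0 4 0" --pt "0 5 0" --roll '[0, 0, 0, 0, 0]'

```text
clock: 10.72
position: [0.5302, 0.0874, 0.0532]
ee_rot: [0.997, 0.08, 0.0, -0.0]
ft_force: [-0.0, -0.2, -0.3]
grip_width: 0.288
```

>>> send_rows --pt "0 1 0" --pt "0 2 0" --pt "0 3 0" --pt "0 3 0" --pt "0 3 0" --roll '[0, 0, 0, 0, 0]'

```text
clock: 11.13
position: [0.5303, 0.0841, 0.053]
ee_rot: [0.997, 0.08, 0.0, -0.0]
ft_force: [0.5, -0.1, -0.8]
grip_width: 0.289
```

>>> send_rows --pt "0 1 0" --pt "0 2 0" --pt "0 2 0" --pt "0 2 0" --pt "0 2 0" --roll '[0, 0, 0, 0, 0]'

```text
clock: 11.55
position: [0.5306, 0.0822, 0.053]
ee_rot: [0.997, 0.08, 0.0, 0.0]
ft_force: [-0.2, 0.2, -2.2]
grip_width: 0.289
```

>>> send_rows --pt "0 0.5 0" --pt "0 1 0" --pt "0 1.5 0" --pt "0 1.5 0" --pt "0 1.5 0" --roll '[0, 0, 0, 0, 0]'

```text
clock: 11.97
position: [0.5308, 0.0806, 0.0529]
ee_rot: [0.997, 0.08, -0.0, 0.0]
ft_force: [0.4, 0.6, -1.6]
grip_width: 0.284
```

```bash
python3 - <<'E'
from h import *
goal(.53,.08,.053,.16)
s,_=shot('side','s3')
u,v=proj('side',np.array([.57,.1,.05])).astype(int)
cv2.imwrite('pics/c4.png',cv2.resize(s[v-30:v+30,u-35:u+35],None,fx=10,fy=10,interpolation=2))
E
```

```text
pos [0.5308 0.0806 0.0529] yaw 0.1597 F [ 0.4   0.64 -1.58] off mm [-0.9  0.5 -0.1] roll -0.0003 jaw 0.2839790932045363 t 11.9667
```

View pics/c4.png

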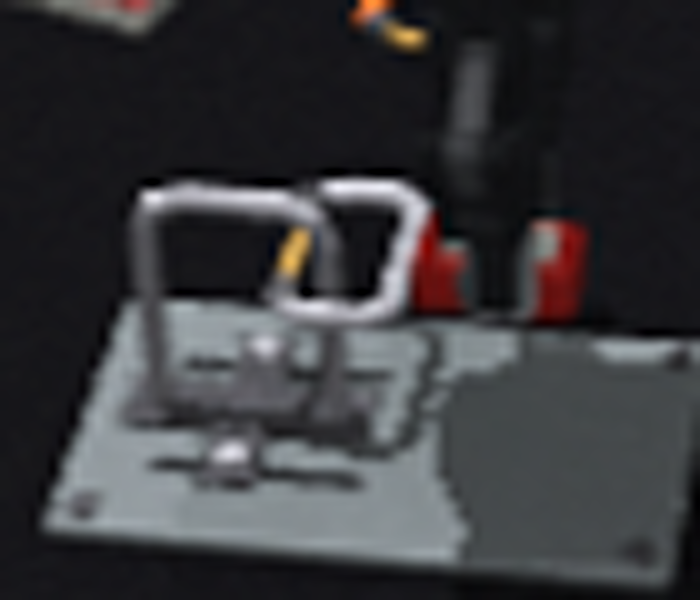

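The crop shows the leg inside the ring, with the hook's left bar crossing in front of it at (330,310). The brass gate at (295,250) looks shut. Next I'll pull back gently.

>>> send_rows --pt "-1 0 0" --pt "-2 0 0" --pt "-3 0 0" --pt "-4 0 0" --pt "-5 0 0" --roll '[0, 0, 0, 0, 0]'

```text
clock: 12.43
position: [0.5258, 0.0799, 0.053]
ee_rot: [0.997, 0.08, 0.0, 0.0]
ft_force: [-0.7, -0.3, -0.8]
grip_width: 0.287
```

>>> send_rows --pt "-0.5 0 0" --pt "-1 0 0" --pt "-1.5 0 0" --pt "-2 0 0" --pt "-2 0 0" --roll '[0, 0, 0, 0, 0]'

```text
clock: 12.85
position: [0.524, 0.0796, 0.053]
ee_rot: [0.997, 0.08, 0.0, -0.0]
ft_force: [0.3, 0.3, -0.9]
grip_width: 0.286
```

>>> send_rows --pt "-0.5 0 0" --pt "-1 0 0" --pt "-1 0 0" --pt "-1 0 0" --pt "-1 0 0" --roll '[0, 0, 0, 0, 0]'

```text
clock: 13.27
position: [0.5234, 0.0797, 0.0532]
ee_rot: [0.997, 0.08, 0.001, -0.0]
ft_force: [4.1, 2.1, -0.6]
grip_width: 0.287
```

>>> send_rows --pt "-0.1 0 0" --pt "-0.2 0 0" --pt "-0.3 0 0" --pt "-0.3 0 0" --pt "-0.3 0 0" --roll '[0, 0, 0, 0, 0]'

```text
clock: 13.68
position: [0.5234, 0.0797, 0.0533]
ee_rot: [0.997, 0.08, 0.001, -0.0]
ft_force: [6.2, 3.1, -1.3]
grip_width: 0.288
```

>>> send_rows --pt "-0.1 0 0" --pt "-0.2 0 0" --pt "-0.3 0 0" --pt "-0.3 0 0" --pt "-0.3 0 0" --roll '[0, 0, 0, 0, 0]'

```text
clock: 14.1
position: [0.5233, 0.0797, 0.0533]
ee_rot: [0.997, 0.08, 0.001, -0.0]
ft_force: [7.1, 2.7, -2.7]
grip_width: 0.29
```

>>> send_rows --pt "-0.2 0 0" --pt "-0.4 0 0" --pt "-0.6 0 0" --pt "-0.6 0 0" --pt "-0.6 0 0" --roll '[0, 0, 0, 0, 0]'

```text
clock: 14.52
position: [0.5232, 0.0797, 0.0535]
ee_rot: [0.997, 0.08, 0.002, -0.0]
ft_force: [8.7, 3.2, -3.5]
grip_width: 0.287
```

>>> send_rows --pt "-0.2 0 0" --pt "-0.4 0 0" --pt "-0.4 0 0" --pt "-0.4 0 0" --pt "-0.4 0 0" --roll '[0, 0, 0, 0, 0]'

```text
clock: 14.93
position: [0.5231, 0.0797, 0.0536]
ee_rot: [0.997, 0.08, 0.002, -0.0]
ft_force: [11.3, 3.6, -5.5]
grip_width: 0.284
```

>>> send_rows --pt "-0.1 0 0" --pt "-0.2 0 0" --pt "-0.2 0 0" --pt "-0.2 0 0" --pt "-0.2 0 0" --roll '[0, 0, 0, 0, 0]'

```text
clock: 15.35
position: [0.523, 0.0797, 0.0536]
ee_rot: [0.997, 0.08, 0.002, -0.0]
ft_force: [10.9, 3.6, -5.5]
grip_width: 0.287
```

>>> send_rows --pt "0 0 0" --pt "0 0 0" --pt "0 0 0" --pt "0 0 0" --pt "0 0 0" --roll '[0, 0, 0, 0, 0]'

```text
clock: 15.77
position: [0.5231, 0.0797, 0.0536]
ee_rot: [0.997, 0.08, 0.002, -0.0]
ft_force: [10.6, 3.4, -5.7]
grip_width: 0.287
```

>>> send_rows --pt "0 0 0" --pt "0 0 0" --pt "0 0 0" --pt "0 0 0" --pt "0 0 0" --roll '[0, 0, 0, 0, 0]'

```text
clock: 16.18
position: [0.5231, 0.0797, 0.0536]
ee_rot: [0.997, 0.08, 0.002, -0.0]
ft_force: [10.8, 3.4, -4.6]
grip_width: 0.291
```

>>> send_rows --pt "0 0 0" --pt "0 0 0" --pt "0 0 0" --pt "0 0 0" --pt "0 0 0" --roll '[0, 0, 0, 0, 0]'

```text
clock: 16.6
position: [0.523, 0.0797, 0.0536]
ee_rot: [0.997, 0.08, 0.002, -0.0]
ft_force: [11.2, 3.2, -5.4]
grip_width: 0.288
```

>>> send_rows --pt "-0.1 0 0" --pt "-0.3 0 0" --pt "-0.4 0 0" --pt "-0.4 0 0" --pt "-0.4 0 0" --roll '[0, 0, 0, 0, 0]'

```text
clock: 17.02
position: [0.523, 0.0797, 0.0537]
ee_rot: [0.997, 0.08, 0.002, -0.001]
ft_force: [12.3, 3.7, -5.5]
grip_width: 0.285
```

>>> send_rows --pt "0 0 0" --pt "0 0 0" --pt "0 0 0" --pt "0 0 0" --pt "0 0 0" --roll '[0, 0, 0, 0, 0]'

```text
clock: 17.43
position: [0.523, 0.0797, 0.0537]
ee_rot: [0.997, 0.08, 0.002, -0.001]
ft_force: [11.8, 4.7, -6.3]
grip_width: 0.286
```

>>> send_rows --pt "0 0 0" --pt "0 0 0" --pt "0 0 0" --pt "0 0 0" --pt "0 0 0" --roll '[0, 0, 0, 0, 0]'

```text
clock: 17.85
position: [0.523, 0.0798, 0.0537]
ee_rot: [0.997, 0.08, 0.002, -0.001]
ft_force: [12.3, 4.3, -6.2]
grip_width: 0.287
```

>>> send_rows --pt "0 0 0" --pt "0 0 0" --pt "0 0 0" --pt "0 0 0" --pt "0 0 0" --roll '[0, 0, 0, 0, 0]'

```text
clock: 18.27
position: [0.523, 0.0797, 0.0537]
ee_rot: [0.997, 0.08, 0.002, -0.001]
ft_force: [13.0, 4.6, -6.0]
grip_width: 0.286
```

>>> send_rows --pt "0.5 -0.3 0" --pt "1 -0.6 0" --pt "2 -1 0" --pt "3 -1 0" --pt "5 -1 0" --roll '[0, 0, 0, 0, 0]'

```text
clock: 18.68
position: [0.5247, 0.0805, 0.0526]
ee_rot: [0.997, 0.08, -0.001, 0.0]
ft_force: [0.4, -0.0, -0.4]
grip_width: 0.287
```

```bash
python3 - <<'E'
from h import *
goal(.525,.0797,.02,.16)
E
```

```text
pos [0.5247 0.0805 0.0526] yaw 0.1597 F [ 0.42 -0.04 -0.43] off mm [ 0.2  0.9 32.6] roll -0.0003 jaw 0.28675331765067635 t 18.6833
```

>>> send_rows --pt "0 0 5" --pt "0 0 13" --pt "0 0 22" --pt "0 0 29" --pt "0 0 33" --roll '[0, 0, 0, 0, 0]'

```text
clock: 19.1
position: [0.5245, 0.0806, 0.0182]
ee_rot: [0.997, 0.08, -0.001, 0.0]
ft_force: [-0.1, 0.6, -0.1]
grip_width: 0.287
```

>>> send_rows --pt "0 0 1" --pt "0 0 2" --pt "0 0 3" --pt "0 0 3" --pt "0 0 3" --roll '[0, 0, 0, 0, 0]'

```text
clock: 19.52
position: [0.5257, 0.0809, 0.0172]
ee_rot: [0.997, 0.08, 0.0, 0.0]
ft_force: [-0.0, 1.1, -0.1]
grip_width: 0.288
```

>>> send_rows --pt "0 0 0.5" --pt "0 0 1" --pt "0 0 1.5" --pt "0 0 2" --pt "0 0 2" --roll '[0, 0, 0, 0, 0]'

```text
clock: 19.93
position: [0.5255, 0.0808, 0.0149]
ee_rot: [0.997, 0.08, -0.0, 0.0]
ft_force: [-0.6, 0.6, -0.6]
grip_width: 0.291
```

>>> send_rows --pt "0 0 0.5" --pt "0 0 1" --pt "0 0 1.5" --pt "0 0 1.5" --pt "0 0 1.5" --roll '[0, 0, 0, 0, 0]'

```text
clock: 20.35
position: [0.5255, 0.0808, 0.0134]
ee_rot: [0.997, 0.08, -0.0, 0.0]
ft_force: [0.2, -0.2, -0.3]
grip_width: 0.291
```

>>> send_rows --pt "0 0 0.5" --pt "0 0 0.5" --pt "0 0 0.8" --pt "0 0 0.8" --pt "0 0 0.8" --roll '[0, 0, 0, 0, 0]'

```text
clock: 20.77
position: [0.5255, 0.0809, 0.0127]
ee_rot: [0.997, 0.08, 0.0, 0.0]
ft_force: [0.3, -0.0, -0.3]
grip_width: 0.285
```

>>> send_rows --pt "0 0 0.4" --pt "0 0 0.8" --pt "0 0 0.8" --pt "0 0 0.8" --pt "0 0 0.8" --roll '[0, 0, 0, 0, 0]'

```text
clock: 21.18
position: [0.5255, 0.0809, 0.0118]
ee_rot: [0.997, 0.08, -0.0, 0.0]
ft_force: [0.0, 0.6, -1.6]
grip_width: 0.291
```

>>> send_rows --pt "0 0 0.4" --pt "0 0 0.8" --pt "0 0 0.8" --pt "0 0 0.8" --pt "0 0 0.8" --roll '[0, 0, 0, 0, 0]'

```text
clock: 21.6
position: [0.5255, 0.0809, 0.0111]
ee_rot: [0.997, 0.08, 0.0, 0.0]
ft_force: [-1.0, 0.3, -0.7]
grip_width: 0.289
```

>>> send_rows --pt "0 0 0.4" --pt "0 0 0.7" --pt "0 0 0.7" --pt "0 0 0.7" --pt "0 0 0.7" --roll '[0, 0, 0, 0, 0]'

```text
clock: 22.02
position: [0.5256, 0.0809, 0.0105]
ee_rot: [0.997, 0.08, 0.0, 0.0]
ft_force: [-0.5, -1.1, 1.3]
grip_width: 0.286
```

>>> send_rows --pt "0 0 0.3" --pt "0 0 0.6" --pt "0 0 0.6" --pt "0 0 0.6" --pt "0 0 0.6" --roll '[0, 0, 0, 0, 0]'

```text
clock: 22.43
position: [0.5256, 0.0808, 0.01]
ee_rot: [0.997, 0.08, 0.0, 0.0]
ft_force: [-3.5, -1.6, 6.4]
grip_width: 0.287
```

>>> send_rows --pt "0 0 -0.3" --pt "0 0 -0.4" --pt "0 0 -0.4" --pt "0 0 -0.4" --pt "0 0 -0.4" --roll '[0, 0, 0, 0, 0]'

```text
clock: 22.85
position: [0.5256, 0.0808, 0.0102]
ee_rot: [0.997, 0.08, 0.0, 0.0]
ft_force: [-2.1, -1.0, 4.9]
grip_width: 0.291
```

>>> send_rows --pt "0 0 0" --pt "0 0 0" --pt "0 0 0" --pt "0 0 0" --pt "0 0 0" --roll '[0, 0, 0, 0, 0]' --jaw 0.6

```text
clock: 23.27
position: [0.5255, 0.0809, 0.0101]
ee_rot: [0.997, 0.08, -0.0, -0.0]
ft_force: [1.1, -0.7, 0.4]
grip_width: 0.6
```

>>> send_rows --pt "0 0 0" --pt "0 0 0" --pt "0 0 0" --pt "0 0 -3" --pt "0 0 -8" --roll '[0, 0, 0, 0, 0]'

```text
clock: 23.68
position: [0.5252, 0.0808, 0.0181]
ee_rot: [0.997, 0.08, -0.0, 0.0]
ft_force: [-0.2, -0.4, 0.7]
grip_width: 0.603
```

Released. Now up and clear, then a look.

>>> send_rows --pt "0 0 -10" --pt "0 0 -30" --pt "0 0 -55" --pt "-10 0 -85" --pt "-30 0 -120" --roll '[0, 0, 0, 0, 0]'

```text
clock: 24.1
position: [0.4961, 0.0764, 0.1395]
ee_rot: [0.997, 0.08, -0.0, -0.001]
ft_force: [-0.1, -0.7, 1.0]
grip_width: 0.599
```

>>> send_rows --pt "-20 15 -20" --pt "-35 45 -30" --pt "-45 80 -40" --pt "-50 115 -40" --pt "-50 150 -40" --roll '[0, 0, 0, 0, 0]'

```text
clock: 24.52
position: [0.4701, -0.0817, 0.1804]
ee_rot: [0.997, 0.08, 0.001, 0.001]
ft_force: [1.5, 0.0, 0.0]
grip_width: 0.596
```

```bash
python3 - <<'E'
from h import *
p,_=shot('top','t5'); s,_=shot('side','s5')
u,v=proj('side',np.array([.55,.09,.02])).astype(int)
b=cv2.resize(s[v-35:v+30,u-40:u+40],None,fx=6,fy=6,interpolation=2)
a=cv2.resize(p[150:215,250:300],None,fx=6,fy=6,interpolation=2)
cv2.imwrite('pics/c5.png',np.hstack([a,b])); print(monitor.get_obs()['ft_force'])
E
```

```text
[-0.51105049  0.72048321 -0.22843849]
```

View pics/c5.png

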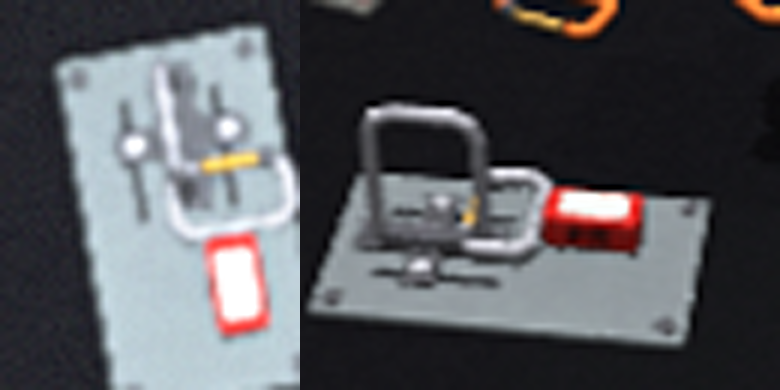

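Both views show the tag lying on the plate. The gate at (230,160) in the top crop is closed in line with the nose, and the leg is inside the ring. The gripper is clear, so I'm handing in.

```bash
python3 -c "
from h import *
print(manip.hand_in())"
```

```text
the job is handed in; nothing more can be done
None
```

The red service tag is clipped onto the near leg of the anchor eye, lying on the plate with the gate shut, and the job is handed in. It took about 24.6 s of the 64 s.

- **Clipping:** the leg went in through the gate with readings of about 3 N or less. I then shifted the tag about 16 mm sideways, and the side picture showed the leg inside the ring with the gate shut.
- **Pull test:** a straight pull back held at 11–13.5 N along the pull axis for about 3 s, and the hook did not slip. The wrist also read about 4 N sideways and 6 N downward during the pull, so the total force on the tool was about 15 N.
- **Laying down:** I lowered the tag until it touched, with about 6 N of upward force, and opened the gripper. The arm then moved clear.
- **Final check:** the last top and side pictures show the gate in line with the nose, the leg inside the ring and the gripper away from the tag. The timer, dish and cup were never approached, but I did not check them separately in the last pictures.

I did not push the leg as far as the spine or confirm contact with the hook's left end. The leg's position behind the nose rests on the pull contact and the pictures. No check failed or disagreed.

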